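Load an in-line air filter into the ultrasonic welding nest

ROBOT

A 6-joint arm with a two-finger parallel gripper is mounted at the origin on the work surface. World frame = base frame: x ahead of the robot, y to its left, z up, the work surface at z = 0. Lengths are in mm, angles in rad, forces in N, time in s.
With the tool pointing down it reaches from about 350 to 975 mm from the base axis. Payload 7.1 kg.
Tool frame: the origin (TCP) lies midway between the tips of the shut fingers; the grasp point (between the pads) lies 19 mm behind it (ctrl.grasp_offset is the distance from the TCP to the grasp point, in mm); z points along the fingers, y is the line along which they close (so a half turn about z gives the same grasp; the last joint's range is limited). The gripper opens to 88 mm and grips with 3 to 60 N. Pads are 20 mm wide; open, the fingers measure 115 mm over their backs; the gripper's body (75 mm by 178 mm) begins 61 mm behind the grasp point.
Start: joints at [-1.338, 0.423, 1.63, -0, 1.089, -0.019], TCP at [155.736, -605.269, 222.675] pointing down, gripper open.
Joint ranges: [-3, 3], [-0.9, 2.11], [0.09, 2.58], [-1.31, 4.45], [0.11, 2.69], [-2.54, 2.54]. Speed limits (rad/s): [2.39, 2.39, 3.01, 3.14, 3.14, 3.14].

INTERFACE

Orientations are given as a rotation vector (axis times angle).
In Python, from workcell import ctrl gives the robot as it stands. The module is installed in compiled form; this text tells all that it offers.
- The arm moves only by the tool servo_tool, never from a script. Its argument "rows" is a list of rows, each a list of 7 numbers: the turn, a rotation vector about the tool's x, y, z as a fraction of full scale, then the shift along the tool's x, y, z as a fraction of full scale, then the finger opening in mm, from 0 to 87.8. A call has 1 to 10 rows; each row is the pose to reach, as a shift and turn from the pose commanded when the call began, along the tool's axes at that moment; what a row does not reach only later rows make up. Full scale, the value 1, is 20 cm for a shift and 1.5 rad for a turn. A row lasts 1/8 s, in which the tool goes at most 62.5 mm and 10.7 degrees, less where a joint would pass 70% of its speed; a pose out of reach is approached as far as the arm can. A call with a number of a shift or a turn outside -1 to 1 is refused whole. A call with a gripper value outside its range is refused whole. The fingers move at their own pace and stop on an object; the grip force is fixed at half the most. Time passes only in rows, so rows that repeat a pose let the fingers close. It gives the time, the measured TCP pose, the force, the opening and the grip force at its end, in the units of the state.
- ctrl.get_obs(): the state, without advancing time (a new reading comes with each control period).
- ctrl.get_image(name): name is "side" or "top"; returns (picture, depth): 480x640x3 uint8, red, green, blue; 480x640 float32, mm along the optical axis (not along the pixel's ray), 0 where there is no reading.
- ctrl.camera_info(name): a dict with "intrinsics" (3x3 intrinsics, pixels), "R" (3x3) and "t" (3): a world point X has camera coordinates R X + t. Camera axes: x right, y down, z forward; pixel columns grow to the right and rows downward; lengths in mm; the calibration is good to about 2 mm. A picture is of the moment at which its call begins. camera_info takes no time and is no camera call.
- ctrl.close_job(): hands the job in; it is judged then, once.
The state is a dict: "t": time; "qpos": joint angles; "qvel": joint speeds; "joint_torque": joint torques, N m; "ee_pos": TCP position; "orientation": TCP orientation; "ft_force": force on the tool from outside, world axes, zero at the start; "moment": the same for the moment, N m; "width": finger opening in mm; "grasp_force": force on a finger pad.
Only numpy, scipy, OpenCV 4.12 (cv2) and the standard library are available. Lean on these libraries where they do the work, as an engineer would, in place of code of your own. Each camera call takes 0.05 s, during which the arm holds its last target. There are 200 camera calls.

TASK

Make up the air filter in the nest ready for welding: take the bronze-coloured filter element out of the white rack and push it, tapered end down as it stands, fully home into the amber bowl, then fit the blue hose cap over the bowl's neck so that it sits flat on the bowl's flange all round. Leave the other parts and tools where they are.

Things in the scene. Friction and masses are not known exactly. Their poses are not given: they have to be found in the camera images.
- nest: Aluminium weld nest block 84 x 84 mm, its top 112 mm above the bench, on a dark steel plate 130 x 130 x 12 mm; origin under its centre on the bench, z up, x and y along its sides. Bolted down. The amber plastic filter bowl hangs upright in it and cannot move.
- bowl_mouth (a point): Centre of the amber bowl's round mouth, at its top rim, 130 mm above the bench; z up. Bore 19 mm, 112 mm deep. Above its flange the bowl shows only its neck: 27 mm outer diameter, 4 mm wall, 14 mm high.
- bowl_flange (a point): Centre of the upper face of the bowl's weld flange (44 mm diameter, 4 mm thick, just above the nest block), 14 mm below the mouth on the same axis. The cap's flange must lie on this face.
- bowl_floor (a point): Centre of the bowl's inner floor, 112 mm below the mouth; the element's lower end rests on it when fully home, its upper end then 8 mm above the rim. Three small rubber sealing lips in the bore, 19 to 31 mm below the rim, grip an element lightly: it does not fall but must be pushed, with about 3 to 6 N, and stays where it is left.
- element_center (a point): Bronze-coloured filter element: a straight rod 120 mm long, 16 mm diameter, about 70 g; the point is its middle. z along the rod, up from the lower end, whose last 9 mm taper to 9 mm diameter. It stands upright in one of the rack's three holes (which one varies), lower end 10 mm above the bench, 75 mm showing above the rack.
- rack: White plastic rack, 200 x 64 x 55 mm, origin under its centre on the bench; x along its length, with a row of three holes 66 mm apart; y across. Fixed. It stands to the robot's left or right, the tray on the other side.
- cap_center (a point): Blue hose cap, upright in the tray, 40 g; the point is on its axis, 33 mm above its underside, half-way up. From below: flange 44 mm diameter, 0 to 6 mm; body 40 mm, 6 to 30 mm; hose stub 16 mm, 30 to 66 mm, by which it is best held. Bore from below 31 mm, 24 mm deep: it goes over the bowl's neck and seats only when the element is fully home.
- tray: Shallow aluminium tray 190 x 100 mm for the caps, bottom 4 mm thick, rim 16 mm high; origin under its centre; x along its length. The two caps stand about 95 mm apart along its long middle line. Fixed.
- element_carbon_center (a point): Black element of the same shape and size in the rack, middle of the rod; to be left.
- element_white_center (a point): White element of the same shape and size in the rack, middle of the rod; to be left.
- cap_black_center (a point): Black cap of the same shape in the tray, half-way up; to be left.
- lamp_center (a point): Car tail lamp with amber, red and clear lenses on an ivory housing, 60 x 200 x 32 mm, lying on the bench beyond the nest; its middle. To be left.
- clamp_center (a point): Slotted aluminium strap clamp, 106 x 26 x 12 mm, with an upright screw (57 mm high), lying between robot and nest; its middle. To be left.
- wrench_grip (a point): Handle of a steel wrench 170 mm long, lying at the back; to be left.
- bottle: White bottle with red cap, 60 mm diameter, 170 mm tall, at the back; origin at its bottom. To be left.
Not all that is in view belongs to the job. Of the things shaped like the part that bears cap_center, the blue one is meant.

How it is judged:
By the outcome, as a careful person would: the job done as asked, in the order asked, and still so for the second after the job is handed in, with the robot touching nothing.
It also fails if it takes over 72 s, if anything falls off the work surface, if the arm or the gripper's body presses on something with over 40 N, if the wrist force passes 120 N, or if a joint passes its speed limit or range.

## Working session

There is one attempt and no reset: what is moved stays moved. The work goes in short steps, Python scripts to look and compute and a tool call to move; the robot and the scene stay as the last step left them, time stands still between calls to the robot, and variables do not carry over. Pictures are saved under pics/ and viewed, at most 10 in all, crops included, and the job is handed in when it is done.

Besides the shell and the picture viewer there is one more tool, called after "Request:" as name(argument=value, ...) on one line, values as JSON. servo_tool: Moves the arm, as the interface text tells. Its arguments: {"type":"object","properties":{"rows":{"type":"array","items":{"type":"array","items":{"type":"number"}}}},"required":["rows"]}

```bash
mkdir -p pics
python3 - <<'E'
from workcell import ctrl
import cv2,numpy as np
for n in("side","top"):
    p,d=ctrl.get_image(n); cv2.imwrite(f"pics/{n}0.png",p[:,:,::-1]); np.save(f"{n}0.npy",d)
    c=ctrl.camera_info(n); print(n,c)
    R=np.array(c['R']);print(-R.T@np.array(c['t']))
o=ctrl.get_obs();print(o)
E
```

```text
side {'intrinsics': array([[622.47537809,   0.        , 318.11939415],
       [  0.        , 622.47537809, 238.94617615],
       [  0.        ,   0.        ,   1.        ]]), 'R': array([[-0.9087203 , -0.41692802,  0.01996109],
       [-0.2202045 ,  0.43822603, -0.87147457],
       [ 0.3545947 , -0.79632215, -0.49003432]]), 't': array([523.43944968, 247.89921466, 919.88199787])}
[204.06329338 842.12309592 656.36318585]
top {'intrinsics': array([[448.86407184,   0.        , 326.62277454],
       [  0.        , 448.86407184, 238.63284631],
       [  0.        ,   0.        ,   1.        ]]), 'R': array([[ 0.11617327, -0.99321604,  0.0050664 ],
       [-0.9675254 , -0.11431832, -0.22544606],
       [ 0.22449583,  0.02128893, -0.97424248]]), 't': array([-64.93267582, 588.63209019, 864.14862388])}
[383.06217774 -15.59754382 974.92405795]
{'t': 0.1, 'qpos': array([-1.33796692e+00,  4.23771540e-01,  1.63062872e+00, -6.06620471e-06,
        1.08862261e+00, -1.89789322e-02]), 'qvel': array([ 0.00011247, -0.00127112, -0.00304763, -0.00065288, -0.00053662,
       -0.00182522]), 'joint_torque': array([-1.28053762e-03, -5.45615745e+01, -2.74325091e+01,  6.44641067e-02,
        1.88187312e-02, -1.69658114e-05]), 'ee_pos': array([ 155.63756431, -604.77103397,  221.96904811]), 'orientation': array([-3.11531470e+00, -3.94321325e-01,  2.48037226e-04]), 'ft_force': array([0.40472558, 0.73434754, 0.44383398]), 'moment': array([-0.03374161, -0.04485881,  0.0121869 ]), 'grasp_force': 0.0, 'width': 87.50737921586791}
```

View pics/side0.png

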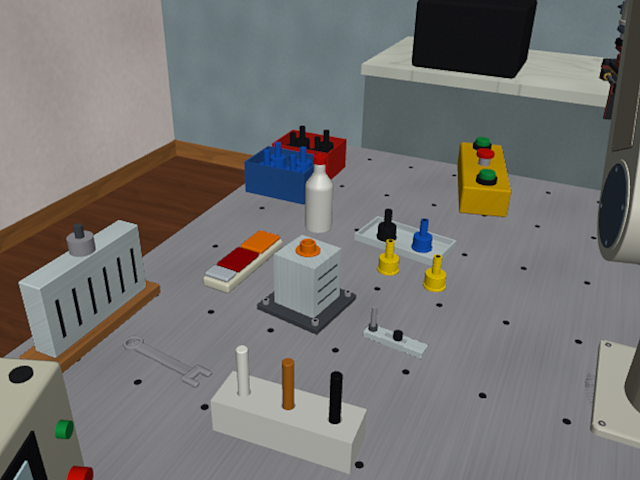

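View pics/top0.png

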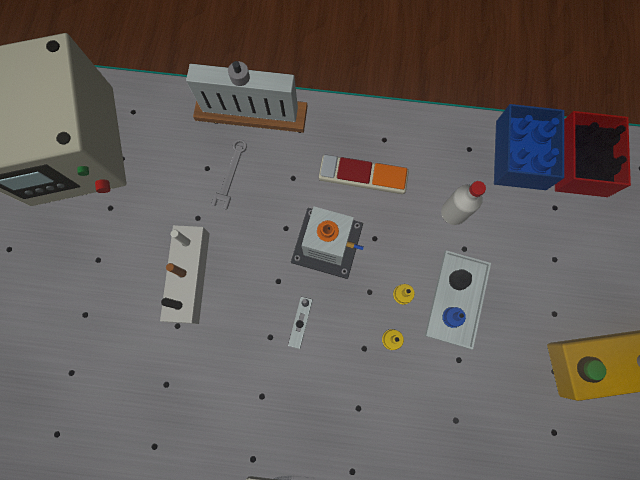

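The side view shows the bronze rod in the rack's middle hole (its top at about 288,362), the blue cap at (423,235) and the orange bowl neck at (309,247). In the top view they are at (172,268), (454,317) and (328,231). The yellow caps stand loose between the nest and the tray. Next I fit circles to the masked depth points from both cameras.

```bash
cat > h.py <<'E'
from workcell import ctrl
import cv2,numpy as np
from scipy.optimize import least_squares
HSV={'bronze':((8,120,60),(18,255,255)),'blue':((100,150,60),(125,255,255))}
def pts(n,p,d,lo,hi,box):
    c=ctrl.camera_info(n);K,R,t=c['intrinsics'],c['R'],c['t']
    m=cv2.inRange(cv2.cvtColor(p,cv2.COLOR_RGB2HSV),lo,hi)
    v,u=np.nonzero((m>0)&(d>0)); z=d[v,u]
    X=(np.c_[(u-K[0,2])/K[0,0]*z,(v-K[1,2])/K[1,1]*z,z]-t)@R
    b=np.array(box); k=(u>=b[0])&(u<=b[2])&(v>=b[1])&(v<=b[3])
    return X[k],np.c_[u,v][k]
def circ(P,r):
    f=lambda c:np.hypot(P[:,0]-c[0],P[:,1]-c[1])-r
    s=least_squares(f,P[:,:2].mean(0),loss='soft_l1');return s.x.round(1),np.abs(f(s.x)).mean().round(2),len(P)
def ray(n,u,v,z):
    c=ctrl.camera_info(n);K,R,t=c['intrinsics'],c['R'],c['t']
    o=-R.T@t; w=R.T@np.linalg.solve(K,[u,v,1.]); return (o+w*(z-o[2])/w[2]).round(1)
E
python3 - <<'E'
from h import *
B={'top':dict(el=(155,255,195,285),cap=(435,300,475,335),bowl=(312,215,345,245)),
   'side':dict(el=(275,350,300,415),cap=(405,212,440,255),bowl=(295,235,325,260))}
C=dict(el=((5,100,40),(20,255,255)),cap=((100,120,40),(130,255,255)),bowl=((5,120,80),(22,255,255)))
for n in B:
    p=cv2.imread(f'pics/{n}0.png')[:,:,::-1].copy();d=np.load(n+'0.npy')
    for k in C:
        X,uv=pts(n,p,d,*C[k],B[n][k]); print(n,k,'z',np.percentile(X[:,2],[1,50,99]).round(),'med',np.median(X,0).round(1))
        if k=='el': print('  fit',circ(X[(X[:,2]<125)&(X[:,2]>60)],8), 'topface',X[X[:,2]>127].mean(0).round(1),(X[:,2]>127).sum())
        if k=='cap':print('  stub',circ(X[(X[:,2]<66)&(X[:,2]>38)],8),'topface',X[X[:,2]>68].mean(0).round(1), 'body',circ(X[(X[:,2]<31)&(X[:,2]>13)],20),'rng',np.percentile(X,[2,98],0).round().tolist())
        if k=='bowl':
            for lo,hi in((127,134),(113,119)):
                Y=X[(X[:,2]>lo)&(X[:,2]<hi)]
                if len(Y): print('  ',lo,len(Y),'midrange',((Y.min(0)+Y.max(0))/2).round(1),'span',np.ptp(Y,0).round(1),cv2.minEnclosingCircle(Y[:,:2].astype(np.float32)))
            print('  neck',circ(X[(X[:,2]<127)&(X[:,2]>118)],13.5))
    # rack white direction
    X,uv=pts(n,p,d,(0,0,120),(180,60,255),(155,220,215,330) if n=='top' else (205,370,370,470))
    Y=X[(X[:,2]>50)&(X[:,2]<60)]; print(n,'rack',cv2.minAreaRect(Y[:,:2].astype(np.float32)))
E
```

```text
top el z [ 55. 118. 132.] med [486.4 289.6 118. ]
  fit (array([489. , 293.8]), np.float64(0.35), 54) topface [488.4 293.  129.4] 48
top cap z [ 6. 33. 71.] med [ 463.6 -273.2   33.3]
  stub (array([ 467.8, -280.1]), np.float64(0.34), 30) topface [ 468. -279.   70.] body (array([ 468.1, -280.7]), np.float64(1.44), 58) rng [[448.0, -295.0, 7.0], [484.0, -260.0, 71.0]]
top bowl z [ 61. 116. 132.] med [598.2   4.2 115.8]
   127 71 midrange [597.3   3.6 129.7] span [24.8 25.8  5.3] ((597.84619140625, 3.796588897705078), 13.207022666931152)
   113 194 midrange [597.4   3.8 116. ] span [41.5 41.9  5.9] ((597.6513061523438, 3.799705743789673), 21.439512252807617)
  neck (array([596.6,   1.6]), np.float64(2.29), 38)
top rack ((488.90167236328125, 293.5745544433594), (200.173828125, 65.238037109375), 3.501220941543579)
side el z [ 52.  99. 132.] med [484.  298.9  98.6]
  fit (array([487.1, 292.8]), np.float64(0.64), 426) topface [486.  295.2 129.9] 90
side cap z [ 6. 33. 73.] med [ 464.1 -269.9   32.7]
  stub (array([ 466.5, -280.7]), np.float64(1.22), 90) topface [ 465.7 -276.4   71.2] body (array([ 466.4, -281.8]), np.float64(1.41), 145) rng [[448.0, -286.0, 7.0], [483.0, -259.0, 71.0]]
side bowl z [113. 119. 132.] med [593.3  12.9 119.3]
   127 80 midrange [595.6   5.  129.7] span [25.2 28.4  5.4] ((596.1339721679688, 4.945809364318848), 14.351401329040527)
   113 156 midrange [596.2   7.6 116.1] span [42.8 37.3  5.7] ((596.2734985351562, 8.535859107971191), 22.064809799194336)
  neck (array([596.3,   5.3]), np.float64(2.47), 122)
side rack ((486.91455078125, 293.1597595214844), (201.6788330078125, 68.71163177490234), 3.3829221725463867)
```

All three points are consistent in height, size and reach:

| Point | x, y (mm) |
|---|---|
| Element | (488, 293) |
| Cap | (467, -280) |
| Bowl | (597, 4) |

The rack is yawed 3.5°. I'm setting out now, raising the tool and turning it by 10.9° so the fingers close across the rack.

Request:
servo_tool(rows=[[0,0,0.127,0.98,-0.58,-0.39,87],[0,0,0.127,0.98,-0.58,-0.39,87],[0,0,0.127,0.98,-0.58,-0.39,87],[0,0,0.127,0.98,-0.58,-0.39,87],[0,0,0.127,0.98,-0.58,-0.39,87],[0,0,0.127,0.98,-0.58,-0.39,87],[0,0,0.127,0.98,-0.58,-0.39,87]])

```text
t: 0.98
ee_pos: [315.7, -444.6, 299.9]
orientation: [-3.139, -0.094, 0.001]
ft_force: [0.5, 0.4, -0.3]
width: 86.7
grasp_force: 0.0
```

```bash
cat > go.py <<'E'
import sys,numpy as np
from workcell import ctrl
from scipy.spatial.transform import Rotation as S
def go(x,y,z,yaw=3.5):
    o=ctrl.get_obs();R=S.from_rotvec(o['orientation'])
    a,b=np.cos(np.radians(yaw)),np.sin(np.radians(yaw))
    G=S.from_matrix(np.array([[a,b,0],[b,-a,0],[0,0,-1]]).T)
    print('t',o['t'],'pos',o['ee_pos'].round(1),'w',round(o['width'],1),'F',o['ft_force'].round(1))
    print('turn',((R.inv()*G).as_rotvec()/1.5).round(4),'shift',(R.inv().apply(np.array([x,y,z])-o['ee_pos'])/200).round(4))
if __name__=='__main__': go(*map(float,sys.argv[1:]))
E
python3 go.py 488.3 293.2 180
```

```text
t 0.975 pos [ 315.7 -444.6  299.9] w 86.7 F [ 0.5  0.4 -0.3]
turn [-0.0007  0.0006 -0.0008] shift [ 1.0829 -3.6299  0.6024]
```

Request:
servo_tool(rows=[[0,0,0,0.7,-0.9,0,87],[0,0,0,0.7,-0.9,0,87],[0,0,0,0.7,-0.9,0,87],[0,0,0,0.7,-0.9,0,87]])

```text
t: 1.48
ee_pos: [445.8, -254.8, 300.1]
orientation: [-3.14, -0.095, 0.001]
ft_force: [0.8, -0.2, 0.2]
width: 87.4
grasp_force: 0.0
```

Request:
servo_tool(rows=[[0,0,0,0.25,-1,0,87],[0,0,0,0.25,-1,0,87],[0,0,0,0.25,-1,0,87],[0,0,0,0.25,-1,0,87]])

```text
t: 1.98
ee_pos: [483.0, -51.3, 300.2]
orientation: [-3.14, -0.099, 0.001]
ft_force: [0.4, -0.8, -0.1]
width: 86.9
grasp_force: 0.0
```

Request:
servo_tool(rows=[[0,0,0,0.13,-0.95,0,87],[0,0,0,0.13,-0.95,0,87],[0,0,0,0.13,-0.95,0,87],[0,0,0,0.13,-0.95,0,87]])

```text
t: 2.48
ee_pos: [497.5, 140.4, 300.0]
orientation: [-3.14, -0.101, 0.001]
ft_force: [0.1, -0.9, -0.6]
width: 86.7
grasp_force: 0.0
```

Request:
servo_tool(rows=[[0,0,0,0,-0.77,0.5,87],[0,0,0,0,-0.77,0.5,87],[0,0,0,0,-0.77,0.5,87],[0,0,0,0,-0.77,0.5,87],[0,0,0,0,-0.77,0.5,87]])

```text
t: 3.1
ee_pos: [488.4, 290.2, 200.5]
orientation: [3.139, 0.094, -0.001]
ft_force: [0.5, -0.1, 0.8]
width: 87.0
grasp_force: 0.0
```

```bash
python3 go.py 488.3 293.2 96
```

```text
t 3.1 pos [488.4 290.2 200.5] w 87.0 F [ 0.5 -0.1  0.8]
turn [ 0.0006  0.0004 -0.0006] shift [ 5.000e-04 -1.550e-02  5.226e-01]
```

Request:
servo_tool(rows=[[0,0,0,0,-0.015,0.25,87],[0,0,0,0,-0.015,0.52,87],[0,0,0,0,-0.015,0.52,87],[0,0,0,0,-0.015,0.52,87],[0,0,0,0,-0.015,0.52,40],[0,0,0,0,-0.015,0.52,14],[0,0,0,0,-0.015,0.52,10],[0,0,0,0,-0.015,0.52,10],[0,0,0,0,-0.015,0.52,10],[0,0,0,0,-0.015,0.52,10]])

```text
t: 4.35
ee_pos: [487.6, 294.8, 96.6]
orientation: [3.14, 0.096, -0.0]
ft_force: [0.1, -0.6, 1.0]
width: 30.8
grasp_force: 0.0
```

```bash
python3 go.py 597 4.2 96; python3 -c "
from workcell import ctrl;o=ctrl.get_obs();print(o['grasp_force'],o['moment'])"
```

```text
t 4.35 pos [487.6 294.8  96.6] w 30.8 F [ 0.1 -0.6  1. ]
turn [0.     0.0001 0.0002] shift [0.4566 1.4837 0.0029]
0.0 [-0.02097166  0.03721167  0.03182666]
```

Still closing.

Request:
servo_tool(rows=[[0,0,0,0,0,0,5],[0,0,0,0,0,0,5],[0,0,0,0,0,0,5],[0,0,0,0,0,0,5],[0,0,0,0,0,0,5]])

```text
t: 4.97
ee_pos: [487.6, 294.7, 96.6]
orientation: [3.14, 0.096, -0.0]
ft_force: [0.1, 0.1, -0.8]
width: 15.1
grasp_force: 30.0
```

Request:
servo_tool(rows=[[0,0,0,0,0,-0.1,5],[0,0,0,0,0,-0.3,5],[0,0,0,0,0,-0.5,5],[0,0,0,0,0,-0.75,5],[0,0,0,0,0,-0.75,5],[0,0,0,0,0,-0.75,5]])

```text
t: 5.72
ee_pos: [487.2, 294.5, 246.0]
orientation: [3.14, 0.096, -0.001]
ft_force: [0.3, 0.2, -0.6]
width: 15.5
grasp_force: 30.0
```

```bash
python3 go.py 597 4.2 245; python3 -c "
from workcell import ctrl;o=ctrl.get_obs();print(o['grasp_force'],o['moment'])"
```

```text
t 5.725 pos [487.2 294.5 246. ] w 15.5 F [ 0.3  0.2 -0.6]
turn [0.0002 0.0005 0.0001] shift [0.4592 1.4822 0.0053]
29.981901029823348 [0.01081153 0.07175182 0.02190852]
```

Gripped. Moving over the bowl, then I take one look.

Request:
servo_tool(rows=[[0,0,0,0.15,0.2,0,5],[0,0,0,0.23,0.5,0,5],[0,0,0,0.23,0.74,0,5],[0,0,0,0.23,0.74,0,5]])

```text
t: 6.22
ee_pos: [541.7, 146.8, 244.4]
orientation: [3.139, 0.09, -0.007]
ft_force: [-0.4, 0.5, -0.7]
width: 15.2
grasp_force: 30.0
```

Request:
servo_tool(rows=[[0,0,0,0.15,0.25,0,5],[0,0,0,0.23,0.5,0,5],[0,0,0,0.23,0.74,0,5],[0,0,0,0.23,0.74,0,5],[0,0,0,0.23,0.74,0,5]])

```text
t: 6.85
ee_pos: [597.1, 6.0, 245.5]
orientation: [-3.139, -0.096, 0.003]
ft_force: [-0.3, 0.0, -0.2]
width: 15.0
grasp_force: 30.0
```

```bash
python3 go.py 597 4.2 245
python3 - <<'E'
from h import *
p,d=ctrl.get_image('side');cv2.imwrite('pics/s1.png',cv2.resize(p[120:300,200:440,::-1],None,fx=3,fy=3));np.save('s1d.npy',d);cv2.imwrite('pics/s1f.png',p[:,:,::-1])
q,e=ctrl.get_image('top');cv2.imwrite('pics/t1.png',cv2.resize(q[150:300,240:420,::-1],None,fx=4,fy=4));cv2.imwrite('pics/t1f.png',q[:,:,::-1]);np.save('t1d.npy',e)
E
```

```text
t 6.85 pos [597.1   6.  245.5] w 15.0 F [-0.3  0.  -0.2]
turn [-0.0005  0.0013  0.0002] shift [-0.0011  0.009   0.0026]
```

View pics/s1.png

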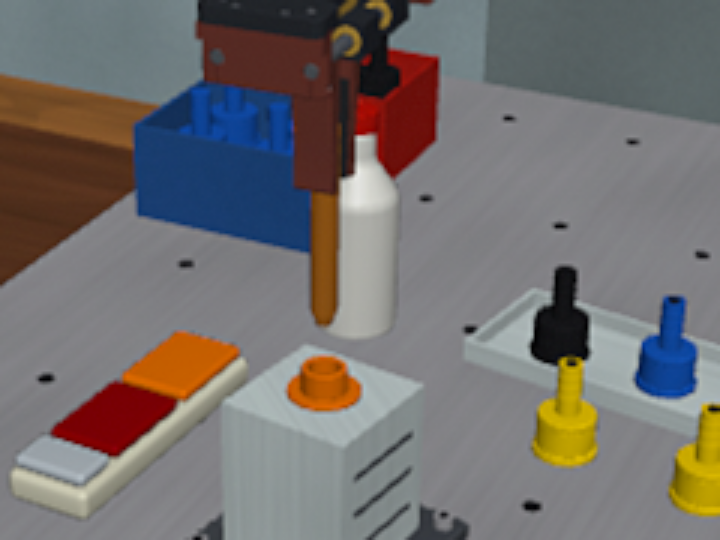

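The crop shows the rod upright in the fingers with its lower end at about (322,322), just above the bowl mouth at (324,362). Next I measure the rod against the bowl.

Run:
```python
from h import *
p=cv2.imread('pics/s1f.png')[:,:,::-1].copy();d=np.load('s1d.npy')
X,uv=pts('side',p,d,(5,120,40),(20,255,255),(298,180,318,230))
Y=X[(X[:,2]>172)&(X[:,2]<215)&(abs(X[:,1])<40)];print(X[:,2].min(),circ(Y,8))
print('low',circ(Y[Y[:,2]<190],8),'hi',circ(Y[Y[:,2]>197],8))
print('neck side', [ray('side',*c,130) for c in [(200+324/3,120+365/3)]])
q=cv2.imread('pics/t1f.png')[:,:,::-1].copy();e=np.load('t1d.npy')
X,uv=pts('top',q,e,(5,120,40),(20,255,255),(290,190,370,260))
k=(X[:,2]>155)&(X[:,2]<215);print(k.sum())
if k.sum()>20: print(circ(X[k],8))
```

```text
7.871129557449506 (array([596. ,   5.2]), np.float64(1.13), 189)
low (array([595.8,   5.1]), np.float64(1.12), 74) hi (array([596.4,   5.1]), np.float64(1.18), 85)
neck side [array([596.5,   3.2, 130. ])]
0
```

The rod is within 1 mm of the bowl axis in the same view, so I lower it in.

Request:
servo_tool(rows=[[0,0,0,0.001,0.004,0.1,5],[0,0,0,0.001,0.004,0.17,5],[0,0,0,0.001,0.004,0.22,5],[0,0,0,0.001,0.004,0.27,5],[0,0,0,0.001,0.004,0.27,5]])

```text
t: 7.58
ee_pos: [597.5, 4.3, 191.9]
orientation: [-3.14, -0.096, 0.002]
ft_force: [0.6, 0.1, -0.6]
width: 15.1
grasp_force: 30.0
```

Request:
servo_tool(rows=[[0,0,0,0,0,0.05,5],[0,0,0,0,0,0.1,5],[0,0,0,0,0,0.15,5],[0,0,0,0,0,0.2,5],[0,0,0,0,0,0.25,5],[0,0,0,0,0,0.27,5],[0,0,0,0,0,0.27,5]])

```text
t: 8.45
ee_pos: [597.5, 4.2, 137.6]
orientation: [-3.14, -0.096, 0.002]
ft_force: [1.4, -0.3, -5.1]
width: 15.5
grasp_force: 30.0
```

```bash
python3 go.py 597 4.2 137
python3 - <<'E'
from h import *
print(ctrl.get_obs()['moment'])
p,d=ctrl.get_image('side');cv2.imwrite('pics/s2.png',cv2.resize(p[120:300,200:440,::-1],None,fx=3,fy=3))
E
```

```text
t 8.45 pos [597.5   4.2 137.6] w 15.5 F [ 1.4 -0.3 -5.1]
turn [-0.0001  0.0008  0.0002] shift [-0.0023 -0.0001  0.0032]
[-0.01294456 -0.20829694 -0.02022039]
```

View pics/s2.png

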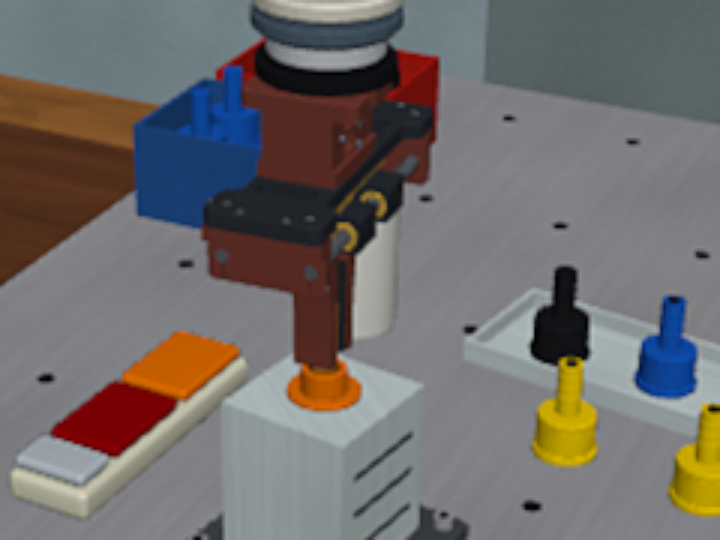

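The rod is in the bowl past the lips, with the fingers just above the rim at (320,362). Now I release, rise, shut the fingers and push from above.

Request:
servo_tool(rows=[[0,0,0,0,0,0,50],[0,0,0,0,0,0,50],[0,0,0,0,0,0,50],[0,0,0,0,0,-0.13,50],[0,0,0,0,0,-0.26,50],[0,0,0,0,0,-0.26,0],[0,0,0,0,0,-0.26,0],[0,0,0,0,0,-0.26,0],[0,0,0,0,0,-0.26,0],[0,0,0,0,0,-0.26,0]])

```text
t: 9.75
ee_pos: [597.7, 4.2, 190.2]
orientation: [-3.14, -0.096, 0.001]
ft_force: [-0.7, 0.6, -0.1]
width: 3.5
grasp_force: 0.0
```

Request:
servo_tool(rows=[[0,0,0,0,0,0,0],[0,0,0,0,0,0,0],[0,0,0,0,0,0,0]])

```text
t: 10.12
ee_pos: [597.9, 4.2, 190.7]
orientation: [-3.14, -0.096, -0.0]
ft_force: [1.0, 0.2, 0.6]
width: 0.5
grasp_force: 0.0
```

```bash
python3 go.py 597 4.2 138
```

```text
t 10.125 pos [597.9   4.2 190.7] w 0.5 F [1.  0.2 0.6]
turn [-0.     -0.      0.0002] shift [-0.0047 -0.0003  0.2635]
```

Request:
servo_tool(rows=[[0,0,0,-0.004,0,0.06,0],[0,0,0,-0.004,0,0.1,0],[0,0,0,-0.004,0,0.13,0],[0,0,0,-0.004,0,0.16,0],[0,0,0,-0.004,0,0.19,0],[0,0,0,-0.004,0,0.215,0],[0,0,0,-0.004,0,0.235,0],[0,0,0,-0.004,0,0.25,0],[0,0,0,-0.004,0,0.25,0]])

```text
t: 11.25
ee_pos: [596.7, 4.2, 140.1]
orientation: [-3.14, -0.096, 0.001]
ft_force: [0.0, 0.6, -0.9]
width: 0.5
grasp_force: 0.0
```

Request:
servo_tool(rows=[[0,0,0,0,0,0.005,0],[0,0,0,0,0,0.01,0],[0,0,0,0,0,0.01,0]])

```text
t: 11.62
ee_pos: [597.1, 4.2, 138.7]
orientation: [-3.14, -0.096, 0.0]
ft_force: [0.0, 0.0, 3.1]
width: 0.2
grasp_force: 1.2
```

Request:
servo_tool(rows=[[0,0,0,0,0,0.005,0],[0,0,0,0,0,0.005,0],[0,0,0,0,0,0.005,0]])

```text
t: 12.0
ee_pos: [597.4, 4.1, 138.3]
orientation: [3.14, 0.096, 0.001]
ft_force: [-0.7, -1.1, 7.4]
width: 0.6
grasp_force: 3.5
```

Request:
servo_tool(rows=[[0,0,0,0,0,0.005,0],[0,0,0,0,0,0.01,0],[0,0,0,0,0,0.01,0]])

```text
t: 12.38
ee_pos: [598.4, 4.1, 138.0]
orientation: [3.14, 0.096, 0.005]
ft_force: [-3.3, -0.8, 17.9]
width: 0.8
grasp_force: 9.3
```

The force rises steeply to 18 N at 138.0 mm, so the element is home. I back off, check by looking, and head for the cap.

Request:
servo_tool(rows=[[0,0,0,0,0,-0.1,0],[0,0,0,0,0,-0.4,0],[0,0,0,0,0,-0.6,60],[0,0,0,-0.2,0.4,-0.6,87],[0,0,0,-0.3,0.7,-0.6,87],[0,0,0,-0.3,0.7,-0.6,87],[0,0,0,-0.3,0.7,-0.6,87]])

```text
t: 13.25
ee_pos: [545.0, -140.8, 255.4]
orientation: [-3.14, -0.091, 0.001]
ft_force: [-0.7, -0.3, 1.2]
width: 46.6
grasp_force: 0.0
```

```bash
python3 go.py 467.2 -280.3 140
python3 - <<'E'
from h import *
for n,b in(('side',(285,215,335,262)),('top',(305,205,350,250))):
    p,d=ctrl.get_image(n);cv2.imwrite(f'pics/{n}3.png',p[:,:,::-1])
    X,uv=pts(n,p,d,(5,120,40),(20,255,255),b); X=X[X[:,2]>110]
    Y=X[X[:,2]>134]; print(n,len(Y),Y[:,2].max().round(1),np.median(Y[:,2]).round(1),((Y.min(0)+Y.max(0))/2).round(1),np.ptp(Y,0).round(1))
    if n=='side': cv2.imwrite('pics/s3.png',cv2.resize(p[190:290,230:450,::-1],None,fx=3.6,fy=3.6))
E
```

```text
t 13.25 pos [ 545.  -140.8  255.4] w 46.6 F [-0.7 -0.3  1.2]
turn [-0.0001  0.0004 -0.0019] shift [-0.4287  0.6738  0.5771]
side 44 140.6 137.9 [595.4   6.9 137.4] [14.4 14.5  6.5]
top 48 140.0 137.1 [599.4   4.  137.1] [15.8 14.   5.8]
```

View pics/s3.png

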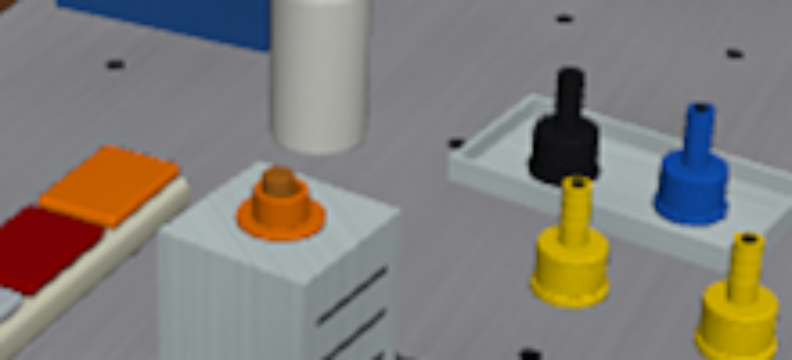

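The element's top shows as a small bronze disc at (282,182), about 8 mm above the rim, so it is home. Now the cap.

Request:
servo_tool(rows=[[0,0,0,-0.428,0.674,0.2,87],[0,0,0,-0.428,0.674,0.3,87],[0,0,0,-0.428,0.674,0.58,87],[0,0,0,-0.428,0.674,0.58,87],[0,0,0,-0.428,0.674,0.58,87],[0,0,0,-0.428,0.674,0.58,87]])

```text
t: 14.1
ee_pos: [470.0, -278.4, 140.5]
orientation: [3.14, 0.098, 0.002]
ft_force: [0.6, -1.0, 0.2]
width: 86.9
grasp_force: 0.0
```

```bash
python3 go.py 467.2 -280.3 39
```

```text
t 14.1 pos [ 470.  -278.4  140.5] w 86.9 F [ 0.6 -1.   0.2]
turn [ 0.0004 -0.0008  0.001 ] shift [-0.015   0.0083  0.5075]
```

Request:
servo_tool(rows=[[0,0,0,-0.012,0.009,0.2,87],[0,0,0,-0.012,0.009,0.4,87],[0,0,0,-0.012,0.009,0.505,87],[0,0,0,-0.012,0.009,0.505,50],[0,0,0,-0.012,0.009,0.505,30],[0,0,0,-0.012,0.009,0.505,24],[0,0,0,-0.012,0.009,0.505,24],[0,0,0,-0.012,0.009,0.505,24],[0,0,0,-0.012,0.009,0.505,24]])

```text
t: 15.22
ee_pos: [466.4, -281.1, 38.8]
orientation: [3.14, 0.096, 0.0]
ft_force: [-0.1, -0.4, 0.4]
width: 30.5
grasp_force: 0.0
```

Request:
servo_tool(rows=[[0,0,0,0,0,0,5],[0,0,0,0,0,0,5],[0,0,0,0,0,0,5],[0,0,0,0,0,0,5],[0,0,0,0,0,0,5],[0,0,0,0,0,0,5]])

```text
t: 15.98
ee_pos: [466.3, -281.0, 38.7]
orientation: [3.14, 0.096, -0.0]
ft_force: [0.7, 0.2, -0.6]
width: 15.6
grasp_force: 30.0
```

```bash
python3 go.py 467.2 -280.3 39
```

```text
t 15.975 pos [ 466.3 -281.    38.7] w 15.6 F [ 0.7  0.2 -0.6]
turn [0.     0.     0.0002] shift [ 0.0045 -0.0034 -0.0017]
```

Request:
servo_tool(rows=[[0,0,0,0,0,-0.1,5],[0,0,0,0,0,-0.4,5],[0,0,0,0,0,-0.7,5],[0,0,0,0,0,-0.85,5],[0,0,0,0,0,-0.85,5]])

```text
t: 16.6
ee_pos: [467.7, -281.9, 211.3]
orientation: [3.137, 0.096, 0.007]
ft_force: [0.2, -0.9, -0.9]
width: 15.4
grasp_force: 30.0
```

Request:
servo_tool(rows=[[0,0,0,0.1,-0.2,0,5],[0,0,0,0.25,-0.45,0,5],[0,0,0,0.37,-0.69,0,5],[0,0,0,0.37,-0.69,0,5]])

```text
t: 17.1
ee_pos: [531.8, -135.7, 206.9]
orientation: [-3.139, -0.103, 0.004]
ft_force: [-0.7, 0.4, -0.6]
width: 15.5
grasp_force: 30.0
```

Request:
servo_tool(rows=[[0,0,0,0.1,-0.2,0,5],[0,0,0,0.25,-0.45,0,5],[0,0,0,0.366,-0.69,0,5],[0,0,0,0.366,-0.69,0,5],[0,0,0,0.366,-0.69,0,5],[0,0,0,0.366,-0.69,0,5]])

```text
t: 17.85
ee_pos: [595.5, 1.8, 208.1]
orientation: [3.14, 0.094, -0.002]
ft_force: [0.4, 0.6, -0.1]
width: 15.4
grasp_force: 30.0
```

```bash
python3 go.py 596.2 4.2 175
cat > see.py <<'E'
from h import *
p,d=ctrl.get_image('side')
cv2.imwrite('pics/s4.png',cv2.resize(p[150:300,220:400,::-1],None,fx=4,fy=4))
X,uv=pts('side',p,d,(100,120,40),(130,255,255),(280,170,345,262));X=X[(abs(X[:,0]-597)<60)&(abs(X[:,1])<60)]
z0=np.percentile(X[:,2],1);print('cap z',z0,X[:,2].max())
for a,b in((8,28),):print('body',circ(X[(X[:,2]>z0+a)&(X[:,2]<z0+b)],20))
X,_=pts('side',p,d,(5,120,40),(20,255,255),(285,215,335,265));Y=X[(X[:,2]<127)&(X[:,2]>119)&(np.hypot(X[:,0]-597,X[:,1]-5)<17)]
if len(Y)>10: print('neck',circ(Y,13.5))
q,e=ctrl.get_image('top')
X,_=pts('top',q,e,(100,120,40),(130,255,255),(290,190,370,260));print('top n',len(X))
E
python3 see.py
```

```text
t 17.85 pos [595.5   1.8 208.1] w 15.4 F [ 0.4  0.6 -0.1]
turn [ 0.0001  0.0009 -0.001 ] shift [ 0.0042 -0.0116  0.1657]
cap z 175.82985385319017 217.27942935961303
body (array([596. ,   1.2]), np.float64(1.31), 270)
neck (array([596.7,   3. ]), np.float64(1.03), 57)
top n 0
```

View pics/s4.png

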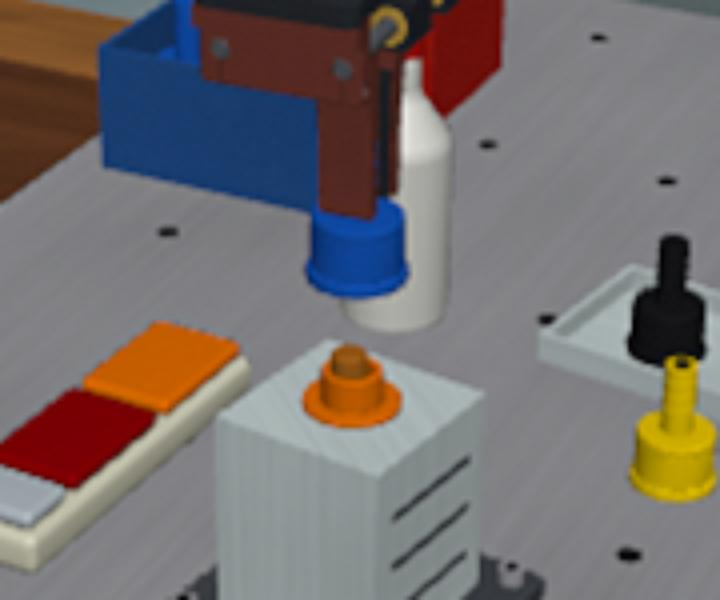

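The blue cap hangs level over the bowl, its flange bottom at about (357,285) and the neck at (351,390). The cap is about 0.7 mm short in x and 2.1 mm in y, so I correct that and lower it gently.

Request:
servo_tool(rows=[[0,0,0,0.004,-0.0105,0.08,5],[0,0,0,0.004,-0.0105,0.15,5],[0,0,0,0.004,-0.0105,0.19,5],[0,0,0,0.004,-0.0105,0.2,5],[0,0,0,0.004,-0.0105,0.2,5]])

```text
t: 18.58
ee_pos: [597.1, 5.7, 168.6]
orientation: [3.14, 0.097, -0.0]
ft_force: [0.5, -0.5, 0.0]
width: 15.1
grasp_force: 30.0
```

```bash
python3 go.py 596.2 4.2 150.7; python3 see.py
```

```text
t 18.575 pos [597.1   5.7 168.6] w 15.1 F [ 0.5 -0.5  0. ]
turn [0.     0.0001 0.0003] shift [-0.005   0.0072  0.0893]
cap z 136.11530495437697 188.04892604669712
body (array([597.6,   5.1]), np.float64(1.3), 245)
neck (array([596.8,   3.3]), np.float64(1.11), 61)
top n 0
```

Request:
servo_tool(rows=[[0,0,0,-0.0045,0.0075,0,5],[0,0,0,-0.0045,0.0075,0,5],[0,0,0,-0.0045,0.0075,0.015,5],[0,0,0,-0.0045,0.0075,0.03,5],[0,0,0,-0.0045,0.0075,0.035,5],[0,0,0,-0.0045,0.0075,0.035,5]])

```text
t: 19.42
ee_pos: [596.1, 4.1, 161.5]
orientation: [-3.14, -0.096, 0.001]
ft_force: [-0.1, -0.5, -0.6]
width: 15.5
grasp_force: 30.0
```

The cap is over the rim with no contact force. Continuing to the flange.

Request:
servo_tool(rows=[[0,0,0,0,0,0.015,5],[0,0,0,0,0,0.03,5],[0,0,0,0,0,0.042,5],[0,0,0,0,0,0.05,5],[0,0,0,0,0,0.05,5]])

```text
t: 20.05
ee_pos: [596.1, 4.1, 151.5]
orientation: [-3.14, -0.096, 0.0]
ft_force: [-0.9, 0.3, -1.5]
width: 15.9
grasp_force: 30.0
```

Request:
servo_tool(rows=[[0,0,0,0,0,0.004,5],[0,0,0,0,0,0.006,5],[0,0,0,0,0,0.006,5]])

```text
t: 20.42
ee_pos: [596.3, 4.1, 150.6]
orientation: [-3.14, -0.096, -0.0]
ft_force: [-0.4, 0.6, 0.7]
width: 15.5
grasp_force: 30.0
```

Pressing lightly until there is contact.

Request:
servo_tool(rows=[[0,0,0,0,0,0.005,5],[0,0,0,0,0,0.008,5],[0,0,0,0,0,0.008,5]])

```text
t: 20.8
ee_pos: [596.5, 4.2, 150.5]
orientation: [-3.14, -0.096, -0.001]
ft_force: [-4.4, 0.4, 12.4]
width: 15.4
grasp_force: 30.0
```

Seated: 12 N at 150.5 mm. I ease off, release, retreat and check.

Request:
servo_tool(rows=[[0,0,0,0,0,-0.007,5],[0,0,0,0,0,-0.007,50],[0,0,0,0,0,-0.007,50],[0,0,0,0,0,-0.007,50],[0,0,0,0,0,-0.007,50],[0,0,0,0,0,-0.2,50],[0,0,0,0,0,-0.5,50],[0,0,0,-0.3,0,-0.8,50],[0,0,0,-0.8,0,-0.8,50],[0,0,0,-0.8,0,-0.8,50]])

```text
t: 22.05
ee_pos: [434.7, -5.8, 309.5]
orientation: [3.14, 0.096, 0.001]
ft_force: [-0.3, -0.5, 1.3]
width: 49.9
grasp_force: 0.0
```

```bash
sed -i 's/s4.png/s5.png/' see.py
cat >> see.py <<'E'
cv2.imwrite('pics/t5.png',q[:,:,::-1])
X,_=pts('top',q,e,(100,120,40),(130,255,255),(290,190,370,260))
for n,P in(('top',X),('side',pts('side',p,d,(100,120,40),(130,255,255),(280,200,345,262))[0])):
    P=P[np.hypot(P[:,0]-597,P[:,1]-4)<30]
    print(n,'ztop',np.sort(P[:,2])[-8:].round(1),'stub',circ(P[(P[:,2]>150)&(P[:,2]<178)],8),'shoulder z',np.median(P[(P[:,2]>140)&(P[:,2]<152),2]))
    f=P[(P[:,2]>119)&(P[:,2]<125)&(np.hypot(P[:,0]-597,P[:,1]-4)>20.3)];print(' flange z',np.median(f[:,2]),len(f))
E
python3 see.py
```

```text
cap z 117.8631224244687 184.81160042024578
body (array([596.8,   3.3]), np.float64(1.32), 237)
top n 152
top ztop [182.4 182.4 182.5 182.7 182.9 182.9 183.1 183.3] stub (array([598.1,   4.2]), np.float64(0.44), 19) shoulder z 145.35165237091613
 flange z nan 0
side ztop [183.2 183.3 183.5 183.5 183.5 183.6 184.5 184.8] stub (array([596.3,   3.9]), np.float64(0.96), 130) shoulder z 146.5947688943106
 flange z 121.68685650269815 49
  return _methods._mean(a, axis=axis, dtype=dtype,
  ret = ret.dtype.type(ret / rcount)
```

View pics/s5.png

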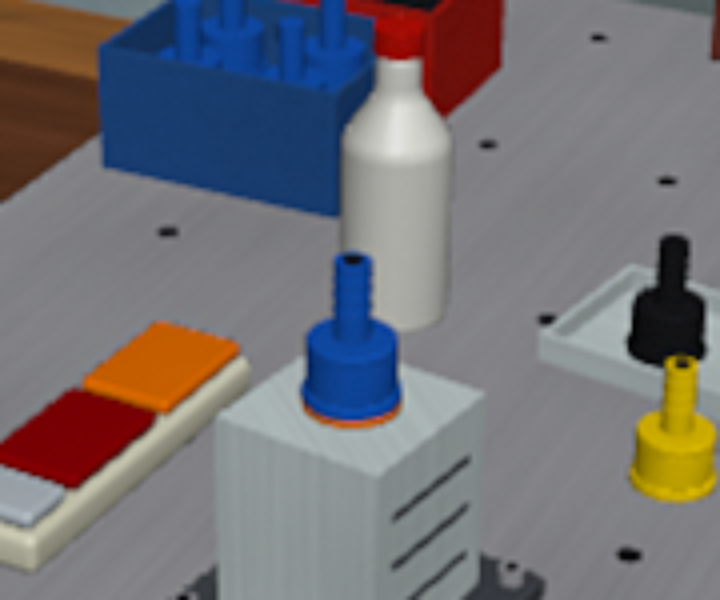

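View pics/t5.png

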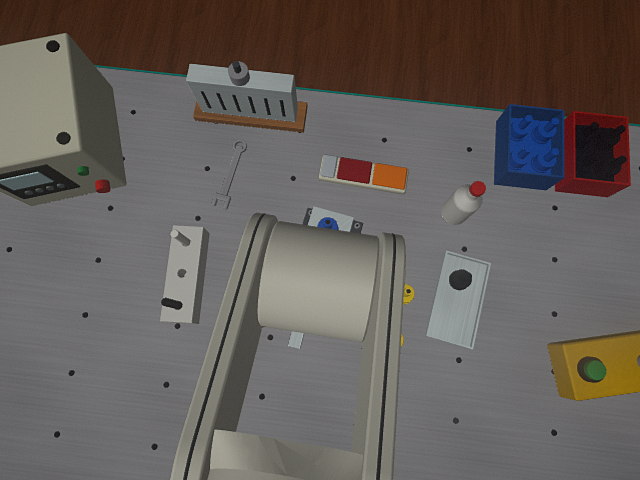

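The side crop shows the cap upright and level at (352,380), with an even rim of amber flange below it. Its top is at about 182 mm, as it should be when seated. The top view shows the other parts undisturbed and the arm clear.

```bash
python3 -c "
from workcell import ctrl;print(ctrl.close_job())"
```

```text
the job is handed in; nothing more can be done
None
```

The job is handed in: the bronze element is fully home in the bowl, the blue cap sits flat on the flange, the other parts were left where they were, and the arm is clear at about 22 s of the 72 s allowed.

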